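# Snap the blue marker back into its clip holder

### The job

Put the blue felt marker back in its holder on the table, whose rail may be clamped higher or lower than last time. Slip its capped end under the hood (it only goes in tilted), lay the barrel in the open mouths of the two spring clips and let go of it there; then press it down until both clips have snapped over the barrel, with the cap still right up in the hood. Do not force the holder, and leave the red marker and the other things where they are.

Things in the scene. Friction and masses are not known exactly. Their poses are not given: they have to be found in the camera images.
- holder: Grey, fixed to the table. Base plate 56 x 164 x 8 mm with four posts at the corners (x +-19, up to z 45); origin at its underside, z up, numbers in its frame, mm. On the posts a 52 x 160 rail is clamped at an unknown height h, 0 to 24, not reported: find it by touch or sight. Rail top z 18+h. The stowed marker lies along y, x 0, axis at z 40+h, cap to -y.
- blue_marker: Blue felt marker, lying: white barrel, blue cap; 134 mm long, barrel 16.4 mm and cap 17 mm in diameter, 18 g. Origin at the underside at mid-length, z up; its axis is the body's y, 8.5 mm above the underside, cap towards -y (y -67 to -30 mm; a 17 mm square anti-roll collar at y -30), plain barrel from y -28 to +58. It does not roll.
- blue_cap_end (a point): Centre of the blue marker's cap end face, on its axis. Stowed, it lies within a few mm of the hood's end wall.
- blue_tail_end (a point): Centre of the blue marker's other end face, on its axis, 134 mm from blue_cap_end.
- red_marker: Red felt marker of the same size; leave it.
- screw_cap: Gold screw cap 65 x 31 mm; leave it.
- screw_cap_b: Gold screw cap 65 x 31 mm; leave it.
- canister: White and blue desiccant canister 18 x 22 mm; leave it.
- canister_b: White and blue desiccant canister 18 x 22 mm; leave it.
- tally_counter: Round metal hand counter 48 x 72 x 34 mm; leave it.
- hood_foot (a point): On the base plate under the hood (0, -61, 8). The hood is a grey pocket on the rail, open to +y: end wall's inner face y -68, mouth y -50, inside 25 wide, floor z 28.5+h, roof underside 58.5+h; outside 31 wide, flat top z 61.5+h. A level marker on the clips' mouths is 2 mm too high for it: bring the cap end in low (centre near z 40+h), tail up by about 20 degrees.
- clip_foot_near (a point): On the base plate under the clip next to the hood (0, -12, 8). A clip is two sprung steel jaws, 10 wide along y, inward beads of radius 2 at x +-7.6, z 45.5+h, flared lips up to z 52+h, 25 apart at the top. An unsnapped barrel rests on the beads, axis at about z 52+h; released with its cap in the hood it lies nearly level, tail a little high.
- clip_foot_far (a point): On the base plate under the other, equal clip (0, 48, 8). Between the clips 50 mm of barrel are free, with room for fingers down to the rail: press there, not on the clips. A push of roughly 10 to 20 N beside a clip snaps it in; the barrel drops about 12 mm onto a rigid V saddle, its top at z 48+h.
- jaw0l (a joint): Sprung jaw of the clip next to the hood, -x side: 0 rad at rest, grows as it is spread (about 0.13 as the barrel passes), about 0.03 with the barrel snapped in.
- jaw0r (a joint): Sprung jaw of the clip next to the hood, +x side: 0 rad at rest, grows as it is spread (about 0.13 as the barrel passes), about 0.03 with the barrel snapped in.
- jaw1l (a joint): Sprung jaw of the far clip, -x side: 0 rad at rest, grows as it is spread (about 0.13 as the barrel passes), about 0.03 with the barrel snapped in.
- jaw1r (a joint): Sprung jaw of the far clip, +x side: 0 rad at rest, grows as it is spread (about 0.13 as the barrel passes), about 0.03 with the barrel snapped in.

How it is judged:
On the way:
1. the blue marker lies released with its capped end under the hood and its barrel on the clips' mouths, not yet snapped in (contact force between the fingers and blue_marker below 0.1 N and y of blue_cap_end in the frame of holder below -0.054 m and z of blue_cap_end in the frame of holder between 0.036 and 0.076 m and x of blue_cap_end in the frame of holder between -0.012 and 0.012 m and x of blue_tail_end in the frame of holder between -0.012 and 0.012 m and z of blue_tail_end in the frame of holder between 0.045 and 0.093 m and linear speed of blue_marker below 0.03 m/s and value of joint any of jaw0l, jaw0r below 0.02 rad and value of joint any of jaw1l, jaw1r below 0.02 rad), for 0.2 s.
At the end, for the whole second after the job is handed in: The blue marker lies snapped in both clips, cap in the hood: all four jaws hold the barrel (0.02 to 0.1 rad), parallel to the rail within 0.04 rad, both ends within 3 mm of the holder's middle plane, the cap end within 8 mm of the hood's end wall, released and at rest (y of blue_cap_end in the frame of holder between -0.072 and -0.06 m and x of blue_cap_end in the frame of holder between -0.003 and 0.003 m and x of blue_tail_end in the frame of holder between -0.003 and 0.003 m and z of blue_cap_end in the frame of holder between 0.036 and 0.068 m and z of blue_tail_end in the frame of holder between 0.036 and 0.068 m and angle between the y axis of blue_marker and the y axis of holder, either way round below 0.04 rad and linear speed of blue_marker below 0.02 m/s and value of joint jaw0l between 0.02 and 0.1 rad and value of joint jaw0r between 0.02 and 0.1 rad and value of joint jaw1l between 0.02 and 0.1 rad and value of joint jaw1r between 0.02 and 0.1 rad); the robot touches nothing.
It fails at once if the fingers lean on the holder with more than 60 N (contact force between the fingers and holder above 60 N).
It fails at once if the blue marker is forced against the holder with more than 80 N, the jaws' own grip (about 17 N) included (contact force between blue_marker and holder above 80 N).
It fails at once if the red marker or another bystander is moved by more than 30 mm (distance of any of red_marker, screw_cap, screw_cap_b, canister, canister_b, tally_counter from where it was at the start of the episode above 0.03 m).
It also fails if it takes over 64 s, if anything falls off the work surface, if the arm or the gripper's body presses on something with over 40 N, if the wrist force passes 120 N, or if a joint passes its speed limit or range.

### The arm

A 6-joint arm with a two-finger parallel gripper is mounted at the origin on a cart in front of the work surface, level with it; the furniture and walls round the work are solid. World frame = base frame: x ahead of the robot, y to its left, z up, the work surface at z = 0. Lengths are in m, angles in rad, forces in N, time in s.
With the tool pointing down it reaches from about 0.25 to 0.725 m from the base axis. Payload 4 kg.
Tool frame: the origin (TCP) lies on the centre line of the jaws, within the pads' length; the fingertips stand ahead of it and the grasp point (between the pads) lies 11 mm behind it (bot.tip_extent is the z of the fingertips in the tool frame, in m); z points along the fingers, y is the direction in which the jaws open and shut (so a half turn about z gives the same grasp; the last joint's range is limited). The gripper opens to 85 mm and grips with 20 to 120 N. Pads are 22 mm wide; open, the fingers measure 114 mm over their backs; the gripper's body (76 mm by 85 mm) begins 54 mm behind the grasp point. The pads swing forward as they close: fully open they stand 13 mm farther back than shut.
Start: joints at [1.2, 0.241, 0.005, 1.335, 0, 1.571], TCP at [0.181, 0.466, 0.239] pointing down, gripper open.
Joint ranges: [-2.72, 2.72], [-1.05, 1.87], [-1.09, 1.28], [-1.99, 2.15], [-1.42, 1.44], [-3.14, 3.14]. Speed limits (rad/s): [2.79, 2.79, 3.14, 3.14, 3.14, 3.14].

### API

Orientations are given as a unit quaternion [x, y, z, w].
In Python, from workcell import bot gives the robot as it stands.
- The arm moves only by the shell command python3 -m jog 'ROWS'. ROWS is JSON, a list that holds one entry, the list of rows, each a list of 7 numbers: the shift along the world's x, y, z in m, then the turn, a rotation vector about the world's x, y, z in degrees, then the closure in counts, from 0 (fully open) to 255 (shut). In form: [[[tx, ty, tz, ax, ay, az, fingers], ...]]. A call has 1 to 10 rows; each row is the pose to reach, as a shift and turn from the pose commanded when the call began; what a row does not reach only later rows make up. A row lasts 1/12 s, in which the tool goes at most 41.7 mm and 7.16 degrees, less where a joint would pass 70% of its speed; a pose out of reach is approached as far as the arm can. A call with a gripper value outside its range is refused whole. The fingers move at their own pace and stop on an object; the grip force is fixed at half the most. Time passes only in rows, so rows that repeat a pose let the fingers close. It gives the time, the measured TCP pose, the force and the opening at its end, in the units of the state.
- bot.get_obs(): the state, without advancing time (a new reading comes with each control period).
- bot.camera(name): name is "scene" or "side" or "wrist"; returns the picture (384x512x3 uint8, blue, green, red); there is no depth.
- bot.camera_model(name): a dict with "K" (3x3 intrinsics, pixels), "T" (4x4, takes a point from camera to world coordinates). Camera axes: x right, y down, z forward; pixel columns grow to the right and rows downward; lengths in m; the calibration is good to about 2 mm. A picture is of the moment at which its call begins: read the wrist's pose just before it. camera_model takes no time and is no camera call; for the wrist camera it gives the pose at the moment of the call.
- bot.job_done(): hands the job in, once; it reports no verdict.
The state is a dict: "clock": time; "joint_pos": joint angles; "joint_vel": joint speeds; "tau": joint torques, N m; "eef_pos": TCP position; "tool_rot": TCP orientation; "ft_force": force on the tool from outside, world axes, zero at the start; "ft_torque": the same for the moment, N m; "grip_width": finger opening in m.
Only numpy, scipy, OpenCV 4.12 (cv2) and the standard library are available. Lean on these libraries where they do the work, as an engineer would, in place of code of your own. Each camera call takes 0.05 s, during which the arm holds its last target. There are 200 camera calls.

## Working session

There is one attempt and no reset: what is moved stays moved. The work goes in short steps, Python scripts to look and compute and a shell command to move; the robot and the scene stay as the last step left them, time stands still between calls to the robot, and variables do not carry over. Pictures are saved under pics/ and viewed, about 8 in all and at most 12, crops included, and the job is handed in when it is done.

```bash
mkdir -p pics; ls; cat > h.py <<'E'
import numpy as np,cv2
from workcell import bot
def shot(n,f):
    m=bot.camera_model(n); im=bot.camera(n); cv2.imwrite('pics/'+f+'.png',im); np.savez('pics/'+f+'.npz',K=m['K'],T=m['T']); return im,m
def ld(f):
    z=np.load('pics/'+f+'.npz'); return cv2.imread('pics/'+f+'.png'),{'K':z['K'],'T':z['T']}
def ray(m,u,v):
    K,T=np.array(m['K']),np.array(m['T']); d=T[:3,:3]@np.linalg.solve(K,[u,v,1.]); return T[:3,3],d
def onz(m,u,v,z):
    o,d=ray(m,u,v); return o+d*(z-o[2])/d[2]
def tri(a,b):
    (o1,d1),(o2,d2)=a,b; s=np.linalg.lstsq(np.c_[d1,-d2],o2-o1,rcond=None)[0]
    p,q=o1+d1*s[0],o2+d2*s[1]; return (p+q)/2,np.linalg.norm(p-q)
def proj(m,p):
    T=np.linalg.inv(m['T']); c=T[:3,:3]@np.array(p)+T[:3,3]; q=np.array(m['K'])@c; return q[:2]/q[2]
E
python3 - <<'E'
from h import *
np.set_printoptions(precision=3,suppress=True)
for n in ['scene','side','wrist']:
    im,m=shot(n,n+'0'); print(n,m['T'])
a=cv2.imread('pics/scene0.png');b=cv2.imread('pics/side0.png')
print(bot.get_obs(),bot.tip_extent)
cv2.imwrite('pics/v1.png',cv2.resize(np.vstack([a,b]),(512,768))[:, :])
E
```

```text
pics
scene [[-0.71  -0.461  0.532  0.074]
 [-0.704  0.444 -0.555  0.408]
 [ 0.02  -0.769 -0.639  0.636]
 [ 0.     0.     0.     1.   ]]
side [[ 0.911 -0.171  0.376  0.245]
 [-0.413 -0.352  0.84  -0.838]
 [-0.012 -0.92  -0.391  0.379]
 [ 0.     0.     0.     1.   ]]
wrist [[ 0.362  0.898  0.249  0.117]
 [ 0.932 -0.348 -0.1    0.491]
 [-0.003  0.268 -0.963  0.374]
 [ 0.     0.     0.     1.   ]]
{'clock': 0.15, 'joint_pos': array([1.2  , 0.241, 0.004, 1.335, 0.   , 1.571]), 'joint_vel': array([-0.001, -0.003,  0.005, -0.   , -0.001, -0.001]), 'tau': array([  0.   , -37.263,  25.264,   0.012,  -0.   ,   0.   ]), 'eef_pos': array([0.181, 0.466, 0.239]), 'tool_rot': array([ 0.184,  0.983, -0.001, -0.   ]), 'ft_force': array([0.001, 0.124, 0.379]), 'ft_torque': array([-0.016, -0.052,  0.019]), 'grip_width': 0.08516275007673851} 0.008
```

View pics/scene0.png

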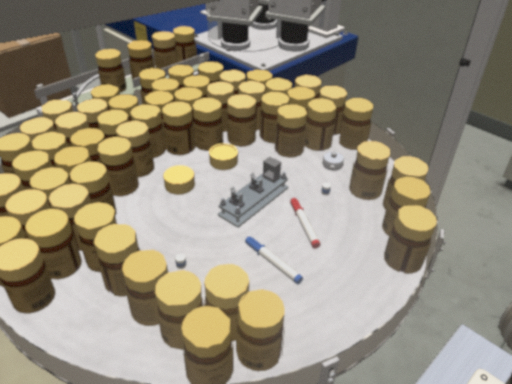

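View pics/side0.png

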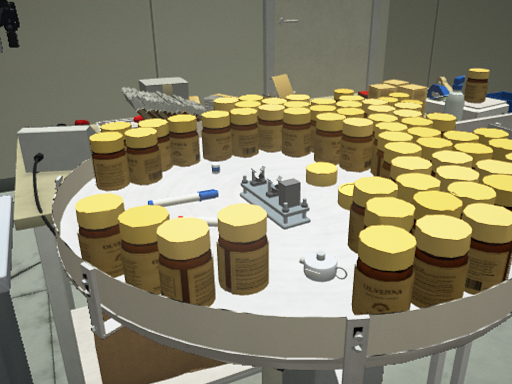

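Scene picture: the holder is near (255,197) with its hood at (272,168). The blue marker runs from its cap at (248,241) to its tail at (300,280), and the red one is at (305,222). In the side picture the hood is at (290,192) and the blue cap at (208,195).

```bash
python3 - <<'E'
from h import *
np.set_printoptions(precision=4,suppress=True)
im,m=ld('scene0'); im2,m2=ld('side0')
for n,u,v,z in [('cap',247.5,240.5,.0085),('tail',300,279,.0085),('redcap',294,202,.0085),('redtail',317,243,.0085),('hood top',272,162,.075),('clipfoot far',232,212,.02),('can',326,189,.02),('can2',180,261,.02),('jar by',208,160,0),('jarR',370,195,0)]:
    print(n,onz(m,u,v,z))
print('hood tri',tri(ray(m,272,163),ray(m2,289,182)))
a=cv2.resize(im[140:300,150:350],None,fx=3.5,fy=3.5,interpolation=2)
b=cv2.resize(im2[150:240,220:330],None,fx=5,fy=5,interpolation=2)
cv2.imwrite('pics/c1.png',a)
E
```

```text
cap [ 0.5138 -0.0352  0.0085]
tail [ 0.3855 -0.0346  0.0085]
redcap [ 0.5262 -0.1806  0.0085]
redtail [ 0.4195 -0.1229  0.0085]
hood top [ 0.5912 -0.1802  0.075 ]
clipfoot far [ 0.5821 -0.0601  0.02  ]
can [ 0.4991 -0.249   0.02  ]
can2 [0.5517 0.0919 0.02  ]
jar by [ 0.7673 -0.1584  0.    ]
jarR [ 0.4355 -0.3217  0.    ]
hood tri (array([ 0.5953, -0.1839,  0.0701]), np.float64(0.002916060283109943))
```

View pics/c1.png

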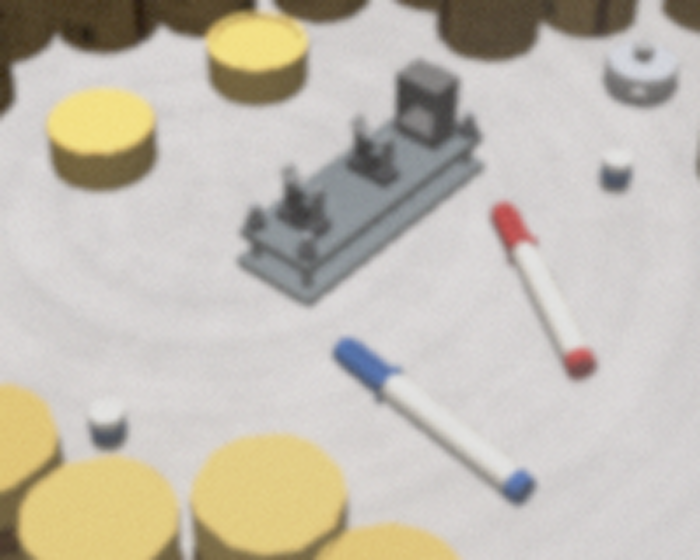

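```bash
python3 -m jog '[[[0.04,-0.035,0.015,0,0,6,0],[0.08,-0.07,0.03,0,0,12,0],[0.1,-0.105,0.05,0,0,18,0],[0.12,-0.14,0.06,0,0,21.2,0],[0.14,-0.18,0.06,0,0,21.2,0],[0.16,-0.21,0.06,0,0,21.2,0],[0.18,-0.25,0.06,0,0,21.2,0],[0.2,-0.28,0.06,0,0,21.2,0],[0.22,-0.32,0.06,0,0,21.2,0],[0.24,-0.35,0.06,0,0,21.2,0]]]' && python3 -m jog '[[[0.02,-0.035,0,0,0,0,0],[0.04,-0.07,0,0,0,0,0],[0.06,-0.1,0,0,0,0,0],[0.07,-0.14,0,0,0,0,0],[0.07,-0.17,0,0,0,0,0],[0.07,-0.19,0,0,0,0,0],[0.07,-0.2,0,0,0,0,0],[0.07,-0.2,0,0,0,0,0],[0.07,-0.2,0,0,0,0,0]]]'
python3 - <<'E'
from h import *
im,m=shot('wrist','w1'); print(m); print(bot.get_obs()['joint_pos'])
cv2.imwrite('pics/w1v.png',cv2.resize(im,(800,600)))
E
```

```text
clock: 0.98
eef_pos: [0.4108, 0.1313, 0.2994]
tool_rot: [0.0, 1.0, 0.0, 0.0]
ft_force: [1.0, 1.1, 0.2]
grip_width: 0.0855
clock: 1.73
eef_pos: [0.4804, -0.0663, 0.2991]
tool_rot: [0.001, 1.0, 0.0, -0.0]
ft_force: [0.2, -0.4, -0.5]
grip_width: 0.0856
{'K': array([[288.19529639,   0.        , 246.06237207],
       [  0.        , 288.19529639, 193.78542206],
       [  0.        ,   0.        ,   1.        ]]), 'T': array([[ 1.28048096e-03,  9.63537192e-01,  2.67571373e-01,
         4.11564493e-01],
       [ 9.99999144e-01, -1.16148568e-03, -6.02998781e-04,
        -6.54063662e-02],
       [-2.70231434e-04,  2.67571916e-01, -9.63537854e-01,
         4.34228391e-01],
       [ 0.00000000e+00,  0.00000000e+00,  0.00000000e+00,
         1.00000000e+00]])}
[-1.36374006e-01  1.93064618e-01  9.91890318e-02  1.47722479e+00
  6.65913327e-04 -1.36263794e-01]
```

View pics/w1v.png

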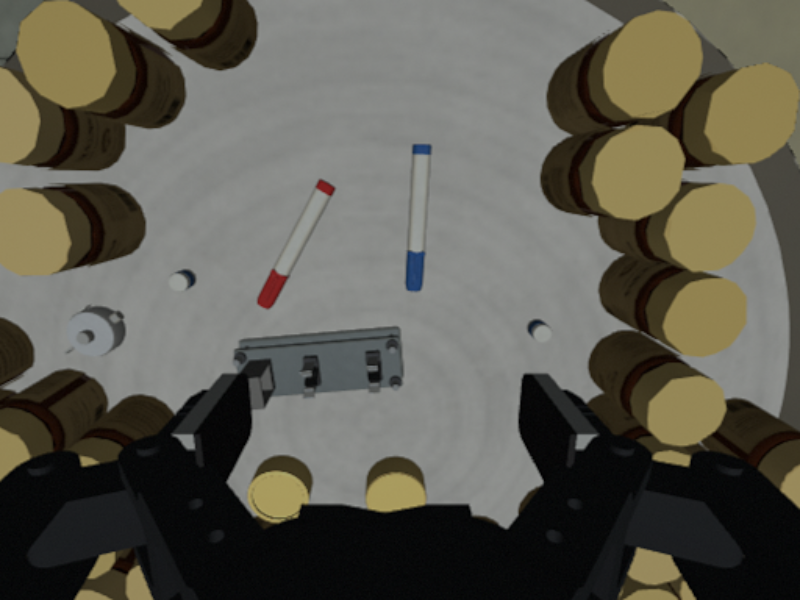

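The wrist picture (800x600) shows the blue marker from tail (422,147) to cap (414,288). The holder spans (236,345) to (402,390) with its hood at (258,385), partly behind a finger. I'll measure the marker and the plate edges.

```bash
python3 - <<'E'
from h import *
np.set_printoptions(precision=4,suppress=True)
im,m=ld('w1'); hsv=cv2.cvtColor(im,cv2.COLOR_BGR2HSV)
bl=cv2.inRange(hsv,(105,120,50),(130,255,255)); bl[:80]=0
n,l,s,c=cv2.connectedComponentsWithStats(bl)
for i in range(1,n):
    if s[i,4]>20: 
        x,y,w,h=s[i,:4]; print('blue',s[i],c[i])
        print('  ends z.0085', onz(m,c[i][0],y,.0085),onz(m,c[i][0],y+h,.0085),'ctr z.017',onz(m,*c[i],.012))
# plate: upscale edge crop
cr=im[200:268,145:262]; cv2.imwrite('pics/w1c.png',cv2.resize(cr,None,fx=6,fy=6,interpolation=cv2.INTER_CUBIC))
E
```

```text
blue [264  93  11   6  55] [269.4909  95.2182]
  ends z.0085 [ 0.3837 -0.0327  0.0085] [ 0.3916 -0.0326  0.0085] ctr z.017 [ 0.3868 -0.033   0.012 ]
blue [260 161  12  25 243] [264.8971 172.9959]
  ends z.0085 [ 0.4793 -0.0376  0.0085] [ 0.5175 -0.037   0.0085] ctr z.017 [ 0.4967 -0.0376  0.012 ]
```

View pics/w1c.png

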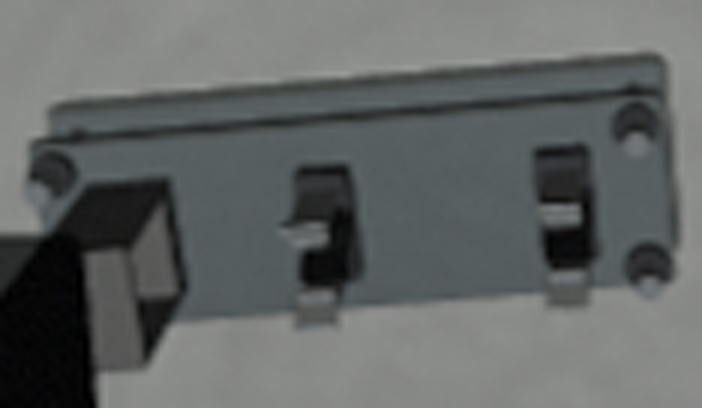

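```bash
python3 - <<'E'
from h import *
np.set_printoptions(precision=4,suppress=True)
im,m=ld('w1'); P=lambda u,v:(145+(u+.5)/6-.5,200+(v+.5)/6-.5)
a=onz(m,*P(50,103),.008); b=onz(m,*P(664,52),.008); print(a,b,np.linalg.norm(b-a))
d=(b-a)[:2]; d/=np.linalg.norm(d); th=np.arctan2(-d[0],d[1]); print('yaw deg',np.degrees(th))
ex=np.array([d[1],-d[0]])
c=(a+b)[:2]/2+ex*.028; print('origin',c)
# rail end corners at x=-26,y=+-80 ; solve h
for z in (.018,.022,.026,.03,.034,.038,.042):
    p=onz(m,*P(30,143),z)[:2]-c; q=onz(m,*P(662,92),z)[:2]-c
    print(z,'x',p@ex,q@ex,'len',(q-p)@d,'y',p@d,q@d)
# hood top far-right corner etc
for z in (.0615,.0665,.0715,.0765,.0815):
    p=onz(m,*P(84,184),z)[:2]-c; q=onz(m,*P(168,178),z)[:2]-c; r=onz(m,*P(130,247),z)[:2]-c
    print(z,[ (k@ex,k@d) for k in (p,q,r)])
E
```

```text
[ 0.5672 -0.2119  0.008 ] [ 0.5533 -0.0514  0.008 ] 0.16113630048895508
yaw deg 4.931797860575402
origin [ 0.5881 -0.1293]
0.018 x -0.020995445584535612 -0.0206829708771055 len 0.16302018995549056 y -0.0838470050581876 0.07917318489730296
0.022 x -0.02243149283296619 -0.022122021041376845 len 0.1614535482429209 y -0.08228393866295675 0.07916960957996418
0.026 x -0.023867540081396764 -0.02356107120564819 len 0.15988690653035123 y -0.08072087226772584 0.07916603426262538
0.03 x -0.025303587329827338 -0.02500012136991942 len 0.15832026481778155 y -0.07915780587249499 0.07916245894528658
0.034 x -0.026739634578257912 -0.026439171534190765 len 0.15675362310521193 y -0.07759473947726414 0.07915888362794779
0.038 x -0.028175681826688486 -0.027878221698462224 len 0.15518698139264223 y -0.07603167308203324 0.079155308310609
0.042 x -0.029611729075119057 -0.029317271862733568 len 0.15362033968007252 y -0.07446860668680233 0.07915173299327019
0.0615 [(np.float64(-0.025482539864434876), np.float64(-0.056166260016833384)), (np.float64(-0.025265660309463315), np.float64(-0.036529183402338274)), (n
[... 248 characters left out ...]
26674), np.float64(-0.04639506383247709))]
0.0715 [(np.float64(-0.029371264686946164), np.float64(-0.05254519409039739)), (np.float64(-0.02916020383427942), np.float64(-0.033434964291733385)), (np.float64(-0.013171916597102177), np.float64(-0.04469277194349637))]
0.0765 [(np.float64(-0.03131562709820192), np.float64(-0.0507346611271794)), (np.float64(-0.031107475596687414), np.float64(-0.031887854736430944)), (np.float64(-0.01533957760417779), np.float64(-0.04299048005451562))]
0.0815 [(np.float64(-0.03325998950945757), np.float64(-0.04892412816396142)), (np.float64(-0.03305474735909552), np.float64(-0.03034074518112852)), (np.float64(-0.017507238611253292), np.float64(-0.0412881881655349))]
```

```bash
python3 -m jog '[[[0.01,0,-0.01,0,0,-7,0],[0.02,0,-0.02,0,0,-14,0],[0.03,-0.01,-0.03,0,0,-21,0],[0.04,-0.01,-0.04,0,0,-28,0],[0.05,-0.02,-0.05,0,0,-35,0],[0.06,-0.02,-0.06,0,0,-42,0],[0.07,-0.03,-0.07,0,0,-49,0],[0.08,-0.033,-0.08,0,0,-56,0],[0.09,-0.033,-0.08,0,0,-63,0],[0.105,-0.033,-0.08,0,0,-70,0]]]' && python3 -m jog '[[[0,0,0,0,0,-7,0],[0,0,0,0,0,-13,0],[0,0,0,0,0,-15,0],[0,0,0,0,0,-15,0],[0,0,0,0,0,-15,0]]]'
python3 - <<'E'
from h import *
im,m=shot('wrist','w2')
print(m['T'],bot.get_obs()['joint_pos'])
cv2.imwrite('pics/w2v.png',cv2.resize(im,(800,600),interpolation=cv2.INTER_CUBIC))
E
```

```text
clock: 2.62
eef_pos: [0.5851, -0.0976, 0.2185]
tool_rot: [0.575, 0.818, -0.0, -0.001]
ft_force: [-0.5, -0.8, 0.1]
grip_width: 0.0856
clock: 3.03
eef_pos: [0.5857, -0.0979, 0.2193]
tool_rot: [0.675, 0.738, 0.0, -0.0]
ft_force: [-0.2, -0.2, -0.6]
grip_width: 0.0853
[[ 9.95931879e-01  8.68011422e-02  2.41920280e-02  5.78550349e-01]
 [ 9.01093341e-02 -9.59307457e-01 -2.67599535e-01 -2.94413119e-02]
 [-2.03524510e-05  2.68690836e-01 -9.63226471e-01  3.54453620e-01]
 [ 0.00000000e+00  0.00000000e+00  0.00000000e+00  1.00000000e+00]] [-1.66230836e-01  4.37291507e-01  2.33763133e-01  1.36718777e+00
  2.23030987e-04  1.31500708e+00]
```

View pics/w2v.png

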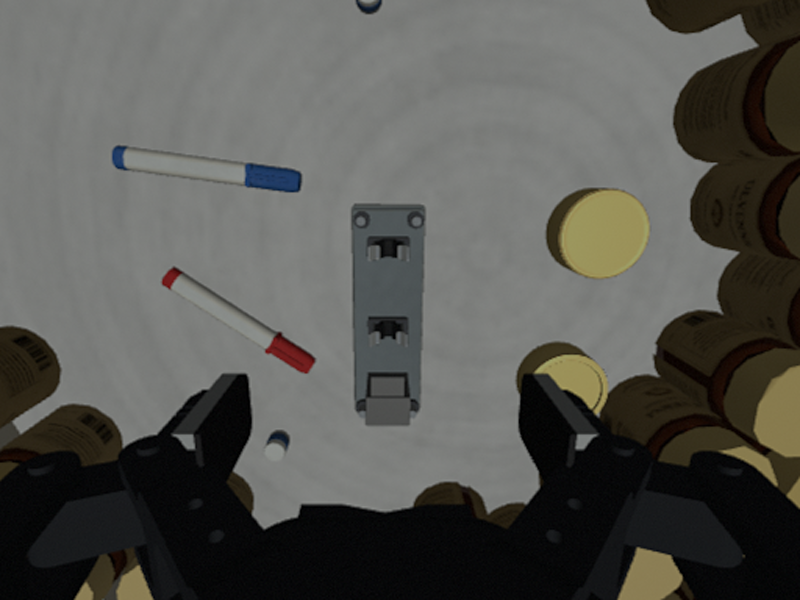

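The wrist picture (800x600) shows the holder upright, with columns 353–424. Its far clip is at (388,248), the near clip at (388,330) and the hood top at (366–411, 397–425). The yaw estimate holds.

```bash
python3 - <<'E'
from h import *
np.set_printoptions(precision=4,suppress=True)
im,m=ld('w2'); s=.64
th=np.radians(4.93);d=np.array([-np.sin(th),np.cos(th)]);ex=np.array([np.cos(th),np.sin(th)]);c=np.array([.5881,-.1293])
for z in (.0615,.0695,.0755,.0815):
    L=[onz(m,u*s,v*s,z)[:2]-c for u,v in [(366,397),(411,397),(365,425),(410,425)]]
    print(z,[ (round(k@ex*1e3,1),round(k@d*1e3,1)) for k in L])
for n,u,v,z in [('railTL',353,206,.032),('railTR',424,206,.032),('screw',361,219,.045),('screw',416,219,.045),('farclip c',388,248,.05),('near',388,330,.05)]:
    k=onz(m,u*s,v*s,z)[:2]-c; print(n,k@ex*1e3,k@d*1e3)
g=cv2.cvtColor(im,6); 
for r in (172,185,230): print(r,g[r,220:280].tolist())
print('col',g[235:285,248].tolist())
E
```

```text
0.0615 [(np.float64(-13.6), np.float64(-51.6)), (np.float64(18.7), np.float64(-51.5)), (np.float64(-14.4), np.float64(-74.2)), (np.float64(18.4), np.float64(-74.0))]
0.0695 [(np.float64(-13.2), np.float64(-47.5)), (np.float64(18.2), np.float64(-47.3)), (np.float64(-14.1), np.float64(-69.4)), (np.float64(17.9), np.float64(-69.3))]
0.0755 [(np.float64(-12.9), np.float64(-44.4)), (np.float64(17.8), np.float64(-44.2)), (np.float64(-13.8), np.float64(-65.8)), (np.float64(17.5), np.float64(-65.7))]
0.0815 [(np.float64(-12.7), np.float64(-41.2)), (np.float64(17.4), np.float64(-41.1)), (np.float64(-13.5), np.float64(-62.3)), (np.float64(17.1), np.float64(-62.1))]
railTL -22.93111776307754 80.74606043547635
railTR 26.86525182061994 80.9546199063857
screw -16.7443546320061 72.92095854057922
screw 20.55853650376318 73.07721343161316
farclip c 1.6498457206006345 54.00883270927343
near 2.0197022457791007 -4.774046612820583
172 [129, 129, 130, 131, 132, 106, 64, 82, 86, 86, 85, 85, 85, 85, 84, 85, 85, 85, 85, 84, 85, 84, 83, 84, 84, 83, 84, 84, 85, 85, 84, 84, 84, 85, 83, 84, 83, 82, 81, 83, 83, 82, 82, 83, 82, 82, 82, 82, 83, 81, 82, 107, 129, 127, 127, 128, 127, 127, 126, 127]
185 [129, 128, 129, 130, 132, 108, 63, 80, 85, 85, 83, 83, 84, 84, 84, 85, 84, 84, 83, 83, 85, 83, 84, 83, 83, 83, 83, 83, 81, 81, 83, 82, 81, 83, 83, 83, 81, 82, 81, 83, 81, 80, 80, 81, 81, 80, 81, 81, 81, 80, 87, 111, 126, 125, 124, 126, 126, 124, 125, 124]
230 [125, 126, 127, 128, 129, 130, 106, 69, 83, 84, 85, 85, 85, 83, 84, 84, 84, 84, 84, 84, 84, 84, 84, 84, 83, 82, 84, 81, 83, 82, 83, 83, 82, 82, 83, 82, 83, 83, 83, 83, 83, 84, 83, 83, 81, 81, 82, 83, 80, 104, 127, 125, 126, 127, 127, 126, 126, 127, 126, 126]
col [82, 83, 86, 50, 24, 20, 55, 79, 83, 81, 81, 81, 81, 80, 80, 80, 79, 82, 60, 54, 78, 81, 80, 80, 80, 80, 80, 80, 80, 79, 79, 79, 79, 78, 79, 77, 79, 102, 124, 128, 127, 125, 125, 125, 127, 127, 126, 126, 126, 125]
```

```bash
python3 -m jog '[[[0.003,-0.03,0,0,0,0,255],[0.006,-0.06,-0.01,0,0,0,255],[0.0095,-0.091,-0.03,0,0,0,255],[0.0095,-0.091,-0.06,0,0,0,255],[0.0095,-0.091,-0.085,0,0,0,255],[0.0095,-0.091,-0.1,0,0,0,255],[0.0095,-0.091,-0.114,0,0,0,255],[0.0095,-0.091,-0.114,0,0,0,255],[0.0095,-0.091,-0.114,0,0,0,255],[0.0095,-0.091,-0.114,0,0,0,255]]]' && python3 -m jog '[[[0,0,-0.002,0,0,0,255],[0,0,-0.005,0,0,0,255],[0,0,-0.008,0,0,0,255],[0,0,-0.01,0,0,0,255],[0,0,-0.01,0,0,0,255]]]'
```

```text
clock: 3.92
eef_pos: [0.5959, -0.1905, 0.1064]
tool_rot: [0.676, 0.737, 0.0, 0.001]
ft_force: [0.5, -0.3, 1.2]
grip_width: -0.0001
clock: 4.33
eef_pos: [0.5947, -0.1905, 0.0948]
tool_rot: [0.676, 0.737, -0.0, -0.0]
ft_force: [0.3, -0.0, 0.3]
grip_width: -0.0003
```

Tip at 0.087, no contact; go on in small steps.

```bash
python3 -m jog '[[[0,0,-0.002,0,0,0,255],[0,0,-0.004,0,0,0,255],[0,0,-0.006,0,0,0,255],[0,0,-0.006,0,0,0,255]]]';python3 -m jog '[[[0,0,-0.0015,0,0,0,255],[0,0,-0.003,0,0,0,255],[0,0,-0.003,0,0,0,255]]]';python3 -m jog '[[[0,0,-0.0015,0,0,0,255],[0,0,-0.003,0,0,0,255],[0,0,-0.003,0,0,0,255]]]'
```

```text
clock: 4.67
eef_pos: [0.5948, -0.1905, 0.0887]
tool_rot: [0.676, 0.737, -0.0, -0.0]
ft_force: [0.1, 0.9, -0.1]
grip_width: -0.0001
clock: 4.92
eef_pos: [0.5949, -0.1906, 0.0859]
tool_rot: [0.676, 0.737, -0.0, -0.0]
ft_force: [0.3, 0.4, -0.2]
grip_width: -0.0002
clock: 5.17
eef_pos: [0.5949, -0.1906, 0.0829]
tool_rot: [0.676, 0.737, -0.0, -0.0]
ft_force: [-0.4, 1.1, -0.2]
grip_width: -0.0001
```

```bash
R='x'; python3 -m jog '[[[0,0,-0.0015,0,0,0,255],[0,0,-0.003,0,0,0,255],[0,0,-0.003,0,0,0,255]]]';python3 -m jog '[[[0,0,-0.0015,0,0,0,255],[0,0,-0.003,0,0,0,255],[0,0,-0.003,0,0,0,255]]]' | tee /tmp/o; grep force /tmp/o
```

```text
clock: 5.42
eef_pos: [0.5953, -0.1907, 0.0815]
tool_rot: [0.676, 0.737, 0.0, 0.0]
ft_force: [-2.5, 0.1, 5.8]
grip_width: 0.0001
clock: 5.67
eef_pos: [0.5954, -0.1908, 0.0814]
tool_rot: [0.676, 0.737, 0.001, 0.001]
ft_force: [-7.2, 2.7, 19.2]
grip_width: 0.0001
ft_force: [-7.2, 2.7, 19.2]
```

```bash
python3 -m jog '[[[0,0,0.01,0,0,0,255],[0,0,0.03,0,0,0,255],[0,0,0.05,0,0,0,255]]]'; python3 - <<'E'
from h import *
np.set_printoptions(precision=4,suppress=True)
print(bot.tip_extent)
a,m1=ld('w1');b,m2=ld('w2'); P=lambda u,v:(145+(u+.5)/6-.5,200+(v+.5)/6-.5); Q=lambda u,v:((u+.5)*.64-.5,(v+.5)*.64-.5)
th=np.radians(4.93);d=np.array([-np.sin(th),np.cos(th)]);ex=np.array([np.cos(th),np.sin(th)]);c=np.array([.5900,-.1291])
for n,p,q in [('hood mouth -x top',(130,247),(366,397)),('rail far -x',(662,92),(353,206)),('screw far -x',(635,112),(361,219)),('screw far +x',(648,258),(416,219))]:
    X,e=tri(ray(m1,*P(*p)),ray(m2,*Q(*q))); k=X[:2]-c; print(n,X,e,'holder',k@ex,k@d)
cv2.imwrite('pics/w2c.png',cv2.resize(b[125:280,215:285],None,fx=5,fy=5,interpolation=2)[:, :].transpose(1,0,2)[:, :])
E
```

```text
clock: 5.92
eef_pos: [0.5943, -0.1904, 0.1271]
tool_rot: [0.676, 0.737, -0.0, -0.001]
ft_force: [0.3, -0.4, 0.1]
grip_width: 0.0004
0.008
hood mouth -x top [ 0.5786 -0.1751  0.0729] 0.0012628881400458365 holder -0.015349491186575233 -0.0448353714309258
rail far -x [ 0.5578 -0.0517  0.0256] 0.001366282482455254 holder -0.025385344356586133 0.07983785042472535
screw far -x [ 0.5639 -0.0595  0.0242] 0.000729340551097911 holder -0.019978910954441053 0.07160316895489774
screw far +x [ 0.6035 -0.0559  0.0252] 0.0005017555562456043 holder 0.019773411408212146 0.0717429082231765
```

View pics/w2c.png

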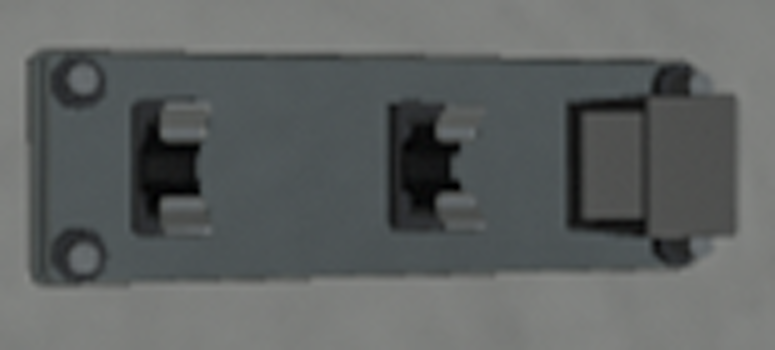

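```bash
python3 - <<'E'
from h import *
b,m=ld('w2'); th=np.radians(4.93);d=np.array([-np.sin(th),np.cos(th)]);ex=np.array([np.cos(th),np.sin(th)]);c=np.array([.5900,-.1291])
P=lambda x,y:(215+(y+.5)/5-.5,125+(x+.5)/5-.5)
for n,x,y,z in [('plate end 82',28,165,.008),('rail end 80',40,165,.030),('far lips 43',211,168,.064),('near lips -17',485,165,.064),('mouth -50',646,165,.0733),('back -71',738,165,.0733),('plate L',200,51,.03),('plate R',200,279,.03)]:
    k=onz(m,*P(x,y),z)[:2]-c; print(n,(k@ex*1e3).round(1),(k@d*1e3).round(1))
E
```

```text
plate end 82 -1.0 81.2
rail end 80 -1.1 79.9
far lips 43 -0.4 47.8
near lips -17 -0.7 -11.8
mouth -50 -0.6 -45.1
back -71 -0.5 -67.4
plate L -26.8 44.1
plate R 25.0 44.3
```

```bash
python3 - <<'E'
from h import *
b,m=ld('w2'); hsv=cv2.cvtColor(b,cv2.COLOR_BGR2HSV); bl=cv2.inRange(hsv,(105,120,50),(130,255,255))
n,l,s,c=cv2.connectedComponentsWithStats(bl)
for i in range(1,n):
    x,y,w,h=s[i,:4]
    if s[i,4]>40 and y>60: print(s[i],c[i],'L',onz(m,x-.5,c[i][1],.0085),'R',onz(m,x+w-.5,c[i][1],.0085),'C',onz(m,*c[i],.012))
print(bot.get_obs()['eef_pos'])
E
```

```text
[72 94  9 15 89] [ 75.46067416 100.29213483] L [ 0.37855887 -0.03305476  0.0085    ] R [ 0.38880268 -0.03212793  0.0085    ] C [ 0.38504461 -0.03261445  0.012     ]
[157 105  35  18 479] [173.74112735 113.73903967] L [ 0.47540835 -0.03915965  0.0085    ] R [ 0.51572608 -0.0355118   0.0085    ] C [ 0.49611159 -0.03728256  0.012     ]
[ 0.5943057  -0.19038981  0.12709765]
```

```bash
python3 -m jog '[[[-0.015,0.015,0.01,0,0,7,0],[-0.03,0.03,0.01,0,0,14,0],[-0.05,0.05,0.01,0,0,21,0],[-0.07,0.065,0,0,0,28,0],[-0.09,0.085,0,0,0,35,0],[-0.11,0.105,0,0,0,42,0],[-0.13,0.125,-0.01,0,0,49,0],[-0.145,0.14,-0.02,0,0,56,0],[-0.16,0.1556,-0.03,0,0,63,0],[-0.16,0.1556,-0.04,0,0,70,0]]]' && python3 -m jog '[[[0,0,-0.01,0,0,7,100],[0,0,-0.02,0,0,12.7,100],[0,0,-0.025,0,0,12.7,100],[0,0,-0.025,0,0,12.7,100],[0,0,-0.025,0,0,12.7,100],[0,0,-0.025,0,0,12.7,100]]]'; python3 - <<'E'
from h import *
o=bot.get_obs();print(o['eef_pos'],o['tool_rot'])
im,m=shot('wrist','w3'); hsv=cv2.cvtColor(im,cv2.COLOR_BGR2HSV); bl=cv2.inRange(hsv,(105,120,40),(130,255,255))
n,l,s,c=cv2.connectedComponentsWithStats(bl)
for i in range(1,n):
    if s[i,4]>60: print(s[i],c[i],'C',onz(m,*c[i],.012))
cv2.imwrite('pics/w3v.png',im)
E
```

```text
clock: 6.75
eef_pos: [0.4316, -0.0329, 0.0868]
tool_rot: [0.127, 0.992, 0.0, -0.002]
ft_force: [0.2, 1.2, -0.1]
grip_width: 0.0853
clock: 7.25
eef_pos: [0.4356, -0.0352, 0.0628]
tool_rot: [0.021, 1.0, -0.0, 0.0]
ft_force: [-0.5, -0.2, -0.2]
grip_width: 0.0519
[ 0.43563837 -0.03519029  0.06275306] [ 2.12899807e-02  9.99773240e-01 -4.13891542e-05  4.50285402e-04]
[234 139  25  15 333] [245.65165165 146.27327327] C [ 0.38694272 -0.03266287  0.012     ]
[235 273  23  48 888] [245.96621622 296.74211712] C [ 0.49790103 -0.03717797  0.012     ]
```

View pics/w3v.png

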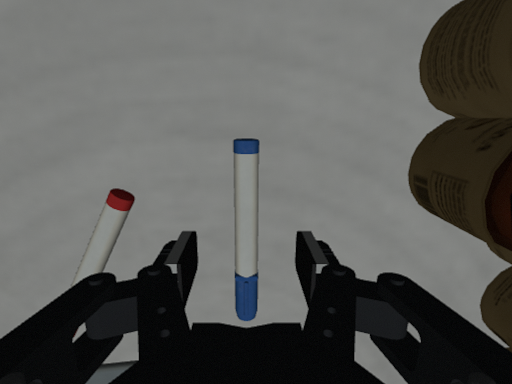

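The marker is centred between the fingers, with its cap at (246,297) and tail at (246,146). I'll go down and grip.

```bash
python3 -m jog '[[[0,0,-0.02,0,0,0,100],[0,0,-0.04,0,0,0,100],[0,0,-0.051,0,0,0,100],[0,0,-0.051,0,0,0,100],[0,0,-0.051,0,0,0,255],[0,0,-0.051,0,0,0,255],[0,0,-0.051,0,0,0,255],[0,0,-0.051,0,0,0,255],[0,0,-0.051,0,0,0,255],[0,0,-0.051,0,0,0,255]]]' && python3 -m jog '[[[0,0,0.02,0,0,0,255],[0,0,0.05,0,0,0,255],[0,0,0.09,0,0,0,255],[0,0,0.13,0,0,0,255],[0,0,0.13,0,0,0,255]]]'
```

```text
clock: 8.13
eef_pos: [0.4363, -0.0352, 0.0125]
tool_rot: [0.021, 1.0, -0.0, 0.001]
ft_force: [-1.4, -0.1, 6.8]
grip_width: 0.0137
clock: 8.55
eef_pos: [0.4402, -0.0354, 0.1489]
tool_rot: [0.02, 1.0, -0.0, 0.007]
ft_force: [1.6, 0.0, 0.8]
grip_width: 0.0134
```

```bash
cat > tgt.py <<'E'
import numpy as np
np.set_printoptions(precision=4,suppress=True)
th=np.radians(4.93);d=np.array([-np.sin(th),np.cos(th),0]);ex=np.array([np.cos(th),np.sin(th),0]);Z=np.array([0,0,1.])
O=np.array([.5891,-.1257,0])
def tcp(y,z,a,s=.080,g=.004):
    a=np.radians(a);u=d*np.cos(a)+Z*np.sin(a);t=d*np.sin(a)-Z*np.cos(a)
    return O+d*y+Z*z+s*u-g*t
if __name__=='__main__':
    zz=lambda y:.0498+(y+.066)*np.tan(np.radians(20))
    for y in (.0,-.03,-.045,-.062,-.066): print(y,tcp(y,zz(y),20))
E
python3 tgt.py
```

```text
0.0 [ 0.5828 -0.0522  0.1049]
-0.03 [ 0.5853 -0.0821  0.094 ]
-0.045 [ 0.5866 -0.097   0.0886]
-0.062 [ 0.5881 -0.1139  0.0824]
-0.066 [ 0.5884 -0.1179  0.0809]
```

```bash
python3 -m jog '[[[0.01,0,0,0,0,-7,255],[0.02,0,0,0,0,-14,255],[0.03,0,0,0,0,-21,255],[0.05,0,0,0,0,-28,255],[0.06,0,0,0,0,-35,255],[0.08,0,0,0,0,-42,255],[0.1,0,0,0,0,-49,255],[0.12,0,0,0,0,-56,255],[0.13,0,0,0,0,-63,255],[0.14,0,0,0,0,-70,255]]]' && python3 -m jog '[[[0,0,0,0,0,-7,255],[0,0,0,0,0,-12.7,255],[0,0,0,0,0,-12.7,255]]]' && python3 -m jog '[[[0,0,0,7,0.6,0,255],[0,0,0,14,1.2,0,255],[0,0,0,19.9,1.7,0,255],[0,0,0,19.9,1.7,0,255],[0,0,0,19.9,1.7,0,255]]]'
```

```text
clock: 9.38
eef_pos: [0.5761, -0.035, 0.1412]
tool_rot: [0.593, 0.805, 0.0, 0.0]
ft_force: [-0.4, 0.4, -0.9]
grip_width: 0.0139
clock: 9.63
eef_pos: [0.5752, -0.035, 0.1411]
tool_rot: [0.676, 0.736, -0.0, -0.0]
ft_force: [-0.3, -0.6, 0.1]
grip_width: 0.0137
clock: 10.05
eef_pos: [0.5748, -0.0365, 0.1405]
tool_rot: [0.666, 0.725, 0.117, -0.128]
ft_force: [0.6, 0.7, -0.2]
grip_width: 0.0135
```

```bash
python3 -m jog '[[[0.005,-0.02,-0.01,0,0,0,255],[0.0105,-0.0456,-0.0215,0,0,0,255],[0.0105,-0.0456,-0.0215,0,0,0,255],[0.0105,-0.0456,-0.0215,0,0,0,255]]]'; python3 - <<'E'
from h import *
a,m=shot('wrist','w4'); b,ms=shot('side','s4'); 
print(bot.get_obs()['eef_pos'])
b2=cv2.resize(b[140:240,210:330],(480,400),interpolation=2)
a2=cv2.resize(a[100:,120:400],None,fx=1.1,fy=1.1,interpolation=2)
v=np.zeros((400,800,3),np.uint8); v[:a2.shape[0],:a2.shape[1]]=a2; v[:400,320:]=b2
cv2.imwrite('pics/v4.png',v); print(proj(ms,[.595,-.189,.073]))
E
```

```text
clock: 10.38
eef_pos: [0.5854, -0.0804, 0.1193]
tool_rot: [0.665, 0.726, 0.117, -0.128]
ft_force: [-0.4, 0.7, -0.3]
grip_width: 0.0139
[ 0.58560327 -0.07941715  0.12030542]
[289.71393966 182.14710234]
```

View pics/v4.png

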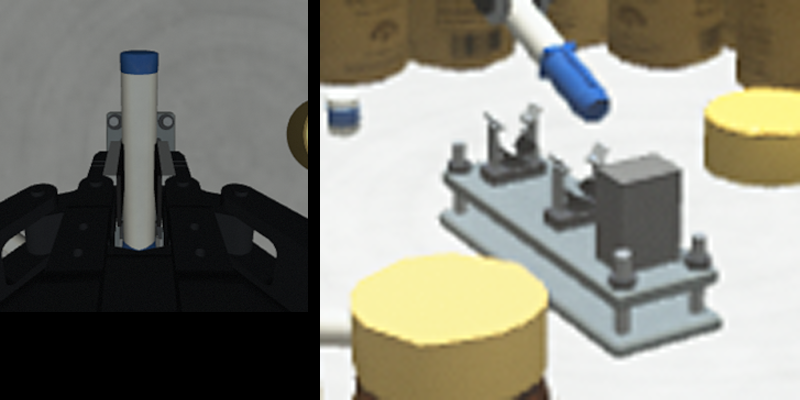

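The wrist part shows the marker held straight above the rail. The side part shows the cap above the near clip, the hood top corner near (610,190) and the plate corner near (618,352). I'll check the height and the y offset against this view.

```bash
python3 - <<'E'
from h import *; from tgt import *
a,m=ld('s4'); f=lambda p:((proj(m,p)-[210,140]+.5)*4-.5+[320,0]).round(0)
W=lambda x,y,z:O+ex*x/1e3+d*y/1e3+Z*z/1e3
for yo in (0,-3.5):
  print('yo',yo)
  for n,p in [('plate -28,-82,8',(-28,-82,8)),('plate +28 -82',(28,-82,8)),('plate -28 82',(-28,82,8))]: print(n,f(W(p[0],p[1]+yo,p[2])))
  for h in (4,8,12):
    print(h,'rail',f(W(-26,-80+yo,18+h)),f(W(26,-80+yo,18+h)),'hood top -15.5,-71',f(W(-15.5,-71+yo,61.5+h)),'+15.5,-71',f(W(15.5,-71+yo,61.5+h)),'+15.5,-50',f(W(15.5,-50+yo,61.5+h)),'hood foot',f(W(-15.5,-71+yo,18+h)),f(W(15.5,-71+yo,18+h)))
c=a[140:240,210:330]; g=cv2.resize(c[40:95,55:110],None,fx=12,fy=10,interpolation=2); cv2.imwrite('pics/s4c.png',g)
E
```

```text
yo 0
plate -28,-82,8 [605. 341.]
plate +28 -82 [715. 311.]
plate -28 82 [427. 206.]
4 rail [607. 309.] [710. 281.] hood top -15.5,-71 [617. 200.] +15.5,-71 [680. 185.] +15.5,-50 [652. 169.] hood foot [616. 295.] [677. 278.]
8 rail [607. 300.] [710. 272.] hood top -15.5,-71 [618. 191.] +15.5,-71 [680. 177.] +15.5,-50 [653. 160.] hood foot [617. 286.] [678. 270.]
12 rail [607. 291.] [710. 264.] hood top -15.5,-71 [618. 183.] +15.5,-71 [680. 168.] +15.5,-50 [653. 152.] hood foot [617. 278.] [678. 262.]
yo -3.5
plate -28,-82,8 [609. 345.]
plate +28 -82 [720. 314.]
plate -28 82 [430. 209.]
4 rail [611. 312.] [714. 284.] hood top -15.5,-71 [622. 203.] +15.5,-71 [684. 188.] +15.5,-50 [657. 172.] hood foot [621. 298.] [682. 281.]
8 rail [611. 303.] [715. 275.] hood top -15.5,-71 [622. 194.] +15.5,-71 [685. 179.] +15.5,-50 [657. 163.] hood foot [621. 289.] [682. 273.]
12 rail [611. 295.] [715. 267.] hood top -15.5,-71 [622. 185.] +15.5,-71 [685. 170.] +15.5,-50 [657. 154.] hood foot [621. 281.] [682. 265.]
```

View pics/s4c.png

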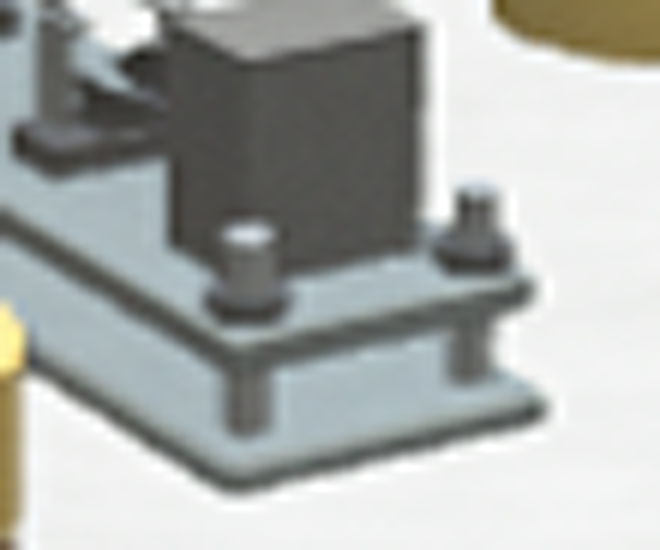

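```bash
python3 -m jog '[[[0,-0.002,-0.012,0,0,0,255],[0,-0.002,-0.024,0,0,0,255],[0,-0.002,-0.024,0,0,0,255],[0,-0.002,-0.024,0,0,0,255]]]'; python3 -m jog '[[[0.0005,-0.005,-0.0018,0,0,0,255],[0.001,-0.01,-0.0036,0,0,0,255],[0.0013,-0.015,-0.0054,0,0,0,255],[0.0013,-0.015,-0.0054,0,0,0,255]]]';  python3 -m jog '[[[0.0003,-0.003,-0.0011,0,0,0,255],[0.0005,-0.006,-0.0022,0,0,0,255],[0.0009,-0.01,-0.0036,0,0,0,255],[0.0009,-0.01,-0.0036,0,0,0,255]]]'; python3 - <<'E'
from h import *
b,ms=shot('side','s5'); w,_=shot('wrist','w5')
b2=cv2.resize(b[140:220,230:310],(480,480),interpolation=2); cv2.imwrite('pics/v5.png',b2)
E
```

```text
clock: 10.82
eef_pos: [0.5848, -0.0816, 0.0951]
tool_rot: [0.665, 0.726, 0.117, -0.129]
ft_force: [-0.4, 0.1, -0.5]
grip_width: 0.0139
clock: 11.15
eef_pos: [0.5872, -0.099, 0.0903]
tool_rot: [0.666, 0.725, 0.117, -0.127]
ft_force: [-1.1, 0.6, 0.1]
grip_width: 0.0139
clock: 11.48
eef_pos: [0.5878, -0.1085, 0.0864]
tool_rot: [0.666, 0.726, 0.117, -0.128]
ft_force: [0.7, -0.9, -0.6]
grip_width: 0.0137
```

View pics/v5.png

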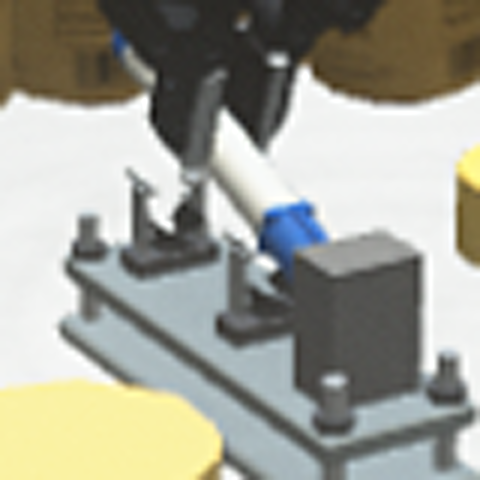

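The side picture shows the cap under the hood, with the barrel over the near clip and no force. I'll slide on towards the end wall.

```bash
python3 -m jog '[[[0.0002,-0.002,-0.0007,0,0,0,255],[0.0004,-0.004,-0.0014,0,0,0,255],[0.0004,-0.004,-0.0014,0,0,0,255],[0.0004,-0.004,-0.0014,0,0,0,255]]]';  python3 -m jog '[[[0.0001,-0.001,-0.0003,0,0,0,255],[0.0002,-0.002,-0.0006,0,0,0,255],[0.0002,-0.002,-0.0006,0,0,0,255],[0.0002,-0.002,-0.0006,0,0,0,255]]]'
```

```text
clock: 11.92
eef_pos: [0.5882, -0.1117, 0.0854]
tool_rot: [0.666, 0.726, 0.117, -0.128]
ft_force: [0.4, 0.3, 0.3]
grip_width: 0.014
clock: 12.25
eef_pos: [0.5884, -0.1137, 0.0848]
tool_rot: [0.666, 0.726, 0.117, -0.128]
ft_force: [-1.1, -0.0, 0.3]
grip_width: 0.0137
```

```bash
python3 -m jog '[[[0.0001,-0.001,-0.0003,0,0,0,255],[0.0002,-0.002,-0.0006,0,0,0,255],[0.0002,-0.002,-0.0006,0,0,0,255],[0.0002,-0.002,-0.0006,0,0,0,255]]]';  python3 -m jog '[[[0.0001,-0.001,-0.0003,0,0,0,255],[0.0002,-0.002,-0.0006,0,0,0,255],[0.0002,-0.002,-0.0006,0,0,0,255]]]'
```

```text
clock: 12.58
eef_pos: [0.5886, -0.1154, 0.0842]
tool_rot: [0.666, 0.726, 0.118, -0.128]
ft_force: [0.3, 1.7, -0.1]
grip_width: 0.0136
clock: 12.83
eef_pos: [0.5886, -0.1158, 0.0839]
tool_rot: [0.665, 0.726, 0.119, -0.129]
ft_force: [-0.3, 5.8, 2.1]
grip_width: 0.0138
```

```bash
sed -i 's/\[.5891,-.1257,0\]/[.5890,-.1247,0]/' tgt.py; python3 - <<'E'
from tgt import *
for p in [(-.0651,.0525,20),(-.0645,.0525,20),(-.0645,.0557,13),(-.065,.0591,6)]: print(p,tcp(*p))
E
```

```text
(-0.0651, 0.0525, 20) [ 0.5883 -0.116   0.0836]
(-0.0645, 0.0525, 20) [ 0.5882 -0.1154  0.0836]
(-0.0645, 0.0557, 13) [ 0.5879 -0.1122  0.0776]
(-0.065, 0.0591, 6) [ 0.5878 -0.1106  0.0714]
```

```bash
python3 -m jog '[[[0,0.0025,0,0,0,0,255],[0,0.004,-0.003,-3.5,-0.3,0,255],[0,0.0053,-0.006,-7,-0.6,0,255],[0,0.0053,-0.006,-7,-0.6,0,255]]]'; python3 -m jog '[[[0,0.001,-0.003,-3.5,-0.3,0,255],[0,0.0016,-0.006,-7,-0.6,0,255],[0,0.0016,-0.006,-7,-0.6,0,255],[0,0.0016,-0.006,-7,-0.6,0,255]]]'
```

```text
clock: 13.17
eef_pos: [0.5886, -0.1107, 0.0776]
tool_rot: [0.671, 0.733, 0.076, -0.082]
ft_force: [-0.6, 1.0, -1.1]
grip_width: 0.0136
clock: 13.5
eef_pos: [0.5889, -0.1106, 0.0719]
tool_rot: [0.675, 0.736, 0.035, -0.038]
ft_force: [-0.5, -0.3, -1.1]
grip_width: 0.0139
```

```bash
python3 -m jog '[[[-0.001,0,-0.0005,0,0,0,255],[-0.001,0,-0.001,0,0,0,255],[-0.001,0,-0.001,0,0,0,255]]]'; python3 -m jog '[[[0,0,0,0,0,0,200],[0,0,0,0,0,0,180],[0,0,0,0,0,0,150],[0,0,0,0,0,0,130],[0,0,0,0,0,0,130],[0,0,0,0,0,0,130],[0,0,0,0,0,0,130],[0,0,0,0,0,0,130]]]';python3 - <<'E'
from h import *
b,ms=shot('side','s6'); w,_=shot('wrist','w6')
v=np.hstack([cv2.resize(b[140:220,230:310],(400,400),interpolation=2),cv2.resize(w[100:380,110:390],(400,400),interpolation=2)]); cv2.imwrite('pics/v6.png',v)
E
```

```text
clock: 13.75
eef_pos: [0.5885, -0.1118, 0.0708]
tool_rot: [0.675, 0.736, 0.036, -0.038]
ft_force: [1.9, -0.8, 1.0]
grip_width: 0.0137
clock: 14.42
eef_pos: [0.5878, -0.1107, 0.0706]
tool_rot: [0.675, 0.736, 0.035, -0.038]
ft_force: [-0.3, 0.6, 0.5]
grip_width: 0.0419
```

View pics/v6.png

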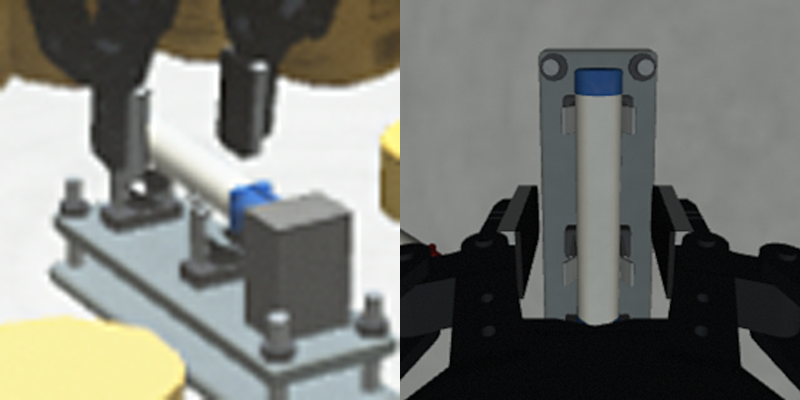

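The marker lies released: cap in the hood, barrel on both clip mouths, tail slightly high. I'll retract, level the tool, shut the fingers, and press beside the near clip first.

```bash
python3 -m jog '[[[0,0,0.01,0,0,0,130],[0,0,0.03,0,0,0,130],[0,0,0.05,0,0,0,130],[0,0,0.05,-6,-0.5,0,255],[0.0007,-0.008,0.05,-6,-0.5,0,255],[0.0007,-0.008,0.05,-6,-0.5,0,255],[0.0007,-0.008,0.04,-6,-0.5,0,255],[0.0007,-0.008,0.03,-6,-0.5,0,255],[0.0007,-0.008,0.018,-6,-0.5,0,255],[0.0007,-0.008,0.018,-6,-0.5,0,255]]]'; python3 -m jog '[[[0,0,-0.001,0,0,0,255],[0,0,-0.002,0,0,0,255],[0,0,-0.003,0,0,0,255],[0,0,-0.004,0,0,0,255],[0,0,-0.004,0,0,0,255]]]'
```

```text
clock: 15.35
eef_pos: [0.5856, -0.1186, 0.0843]
tool_rot: [0.676, 0.737, -0.002, -0.003]
ft_force: [-0.0, -0.8, -0.2]
grip_width: 0.0001
clock: 15.77
eef_pos: [0.5887, -0.1188, 0.0848]
tool_rot: [0.676, 0.737, -0.001, 0.001]
ft_force: [0.6, -0.2, -0.1]
grip_width: 0.0001
```

```bash
python3 -m jog '[[[0,0,-0.001,0,0,0,255],[0,0,-0.002,0,0,0,255],[0,0,-0.003,0,0,0,255],[0,0,-0.003,0,0,0,255]]]'; python3 -m jog '[[[0,0,-0.001,0,0,0,255],[0,0,-0.002,0,0,0,255],[0,0,-0.002,0,0,0,255]]]'; python3 -m jog '[[[0,0,-0.001,0,0,0,255],[0,0,-0.002,0,0,0,255],[0,0,-0.002,0,0,0,255]]]'
```

```text
clock: 16.1
eef_pos: [0.5884, -0.1187, 0.0815]
tool_rot: [0.676, 0.737, -0.001, 0.001]
ft_force: [-1.0, 0.1, 0.3]
grip_width: -0.0002
clock: 16.35
eef_pos: [0.5887, -0.1187, 0.08]
tool_rot: [0.676, 0.737, -0.0, 0.001]
ft_force: [0.1, 0.8, 2.2]
grip_width: 0.0001
clock: 16.6
eef_pos: [0.5889, -0.1188, 0.0789]
tool_rot: [0.676, 0.737, -0.0, 0.001]
ft_force: [-1.8, 0.8, 7.4]
grip_width: 0.0
```

```bash
for i in 1 2; do python3 -m jog '[[[0,0,-0.0005,0,0,0,255],[0,0,-0.001,0,0,0,255],[0,0,-0.0015,0,0,0,255],[0,0,-0.0015,0,0,0,255]]]' | grep -v -e grip -e rot; done
```

```text
clock: 16.93
eef_pos: [0.5891, -0.119, 0.0781]
ft_force: [-2.3, 0.5, 10.5]
clock: 17.27
eef_pos: [0.5892, -0.1192, 0.0767]
ft_force: [-2.5, -1.2, 9.9]
```

```bash
for i in 1 2 3 4; do python3 -m jog '[[[0,0,-0.0005,0,0,0,255],[0,0,-0.001,0,0,0,255],[0,0,-0.0015,0,0,0,255],[0,0,-0.0015,0,0,0,255]]]' | grep -v -e grip -e rot -e clock; done
```

```text
eef_pos: [0.5891, -0.1195, 0.0742]
ft_force: [-1.2, -1.6, 6.8]
eef_pos: [0.5895, -0.1193, 0.0735]
ft_force: [-1.7, -0.9, 10.2]
eef_pos: [0.5895, -0.1189, 0.0718]
ft_force: [-1.5, 0.2, 8.1]
eef_pos: [0.5888, -0.1185, 0.0691]
ft_force: [0.4, 1.6, 2.8]
```

```bash
python3 -m jog '[[[0,0,0.008,0,0,0,255],[0,0,0.016,0,0,0,255],[-0.001,0.012,0.016,0,0,0,255],[-0.002,0.024,0.016,0,0,0,255],[-0.002,0.024,0.014,0,0,0,255],[-0.002,0.024,0.012,0,0,0,255],[-0.002,0.024,0.01,0,0,0,255],[-0.002,0.024,0.01,0,0,0,255]]]'; for i in 1 2 3; do python3 -m jog '[[[0,0,-0.0005,0,0,0,255],[0,0,-0.001,0,0,0,255],[0,0,-0.0015,0,0,0,255],[0,0,-0.0015,0,0,0,255]]]' | grep -v -e grip -e rot -e clock; done
```

```text
clock: 19.27
eef_pos: [0.5859, -0.0946, 0.0776]
tool_rot: [0.676, 0.737, -0.001, -0.0]
ft_force: [0.7, 0.4, -0.1]
grip_width: -0.0001
eef_pos: [0.5864, -0.095, 0.077]
ft_force: [-0.1, -0.2, -0.2]
eef_pos: [0.5864, -0.0948, 0.0755]
ft_force: [-0.4, -0.8, 0.2]
eef_pos: [0.5864, -0.0947, 0.0739]
ft_force: [-0.1, -0.4, 0.2]
```

```bash
for i in 1 2 3; do python3 -m jog '[[[0,0,-0.0005,0,0,0,255],[0,0,-0.001,0,0,0,255],[0,0,-0.0015,0,0,0,255],[0,0,-0.0015,0,0,0,255]]]' | grep -v -e grip -e rot -e clock; done
```

```text
eef_pos: [0.5864, -0.0947, 0.0724]
ft_force: [-0.1, 0.1, 1.2]
eef_pos: [0.5864, -0.0947, 0.0709]
ft_force: [-0.1, -0.2, 0.3]
eef_pos: [0.5865, -0.0947, 0.0696]
ft_force: [0.5, 0.3, 0.2]
```

```bash
for i in 1 2; do python3 -m jog '[[[0,0,-0.0005,0,0,0,255],[0,0,-0.001,0,0,0,255],[0,0,-0.0015,0,0,0,255],[0,0,-0.0015,0,0,0,255]]]' | grep -v -e grip -e rot -e clock; done; python3 - <<'E'
from h import *
b,ms=shot('side','s7'); 
v=cv2.resize(b[140:220,230:310],(480,480),interpolation=2); cv2.imwrite('pics/v7.png',v)
E
```

```text
eef_pos: [0.5865, -0.0948, 0.0682]
ft_force: [-0.3, 0.3, 0.8]
eef_pos: [0.5867, -0.0947, 0.068]
ft_force: [-2.4, 0.3, 7.6]
```

```bash
python3 -m jog '[[[0,0,-0.0007,0,0,0,255],[0,0,-0.0015,0,0,0,255],[0,0,-0.0015,0,0,0,255]]]'; python3 -m jog '[[[0,0,0.005,0,0,0,255],[0,0,0.01,0,0,0,255],[0.001,-0.012,0.01,0,0,0,255],[0.002,-0.024,0.01,0,0,0,255],[0.002,-0.024,0.006,0,0,0,255],[0.002,-0.024,0.004,0,0,0,255],[0.002,-0.024,0.003,0,0,0,255],[0.002,-0.024,0.003,0,0,0,255]]]';for i in 1 2; do python3 -m jog '[[[0,0,-0.0005,0,0,0,255],[0,0,-0.001,0,0,0,255],[0,0,-0.0015,0,0,0,255],[0,0,-0.0015,0,0,0,255]]]' | grep -v -e grip -e rot -e clock; done
```

```text
clock: 22.23
eef_pos: [0.5868, -0.0947, 0.0678]
tool_rot: [0.676, 0.737, -0.0, 0.001]
ft_force: [-5.6, 1.6, 15.1]
grip_width: 0.0002
clock: 22.9
eef_pos: [0.5883, -0.1199, 0.068]
tool_rot: [0.676, 0.737, -0.001, 0.001]
ft_force: [-0.5, -2.1, 3.5]
grip_width: -0.0002
eef_pos: [0.5885, -0.1198, 0.0679]
ft_force: [-3.8, -3.8, 9.0]
eef_pos: [0.5886, -0.1198, 0.0677]
ft_force: [-6.7, -2.1, 16.4]
```

Both spots are rigid at the same height (0.068), which matches the seated barrel. I'll retract and check by colour mask.

```bash
python3 -m jog '[[[0,0,0.01,0,0,0,255],[0,0,0.04,0,0,0,255],[0,0,0.08,0,0,0,255],[0,0.02,0.12,0,0,0,100],[0,0.04,0.15,0,0,0,0],[0,0.04,0.15,0,0,0,0],[0,0.04,0.15,0,0,0,0],[0,0.04,0.15,0,0,0,0],[0,0.04,0.15,0,0,0,0]]]'; python3 - <<'E'
from h import *; from tgt import O,d,ex
im,m=shot('wrist','w8'); s4,ms=shot('side','s8'); hsv=cv2.cvtColor(im,cv2.COLOR_BGR2HSV); bl=cv2.inRange(hsv,(105,120,40),(130,255,255))
n,l,s,c=cv2.connectedComponentsWithStats(bl)
for i in range(1,n):
    if s[i,4]>30 :
        x,y,w,h=s[i,:4]; P=onz(m,*c[i],.056)-O; Q=onz(m,c[i][0],y-.5,.0525)-O; print(s[i],'C',P@ex,P@d,'top edge',Q@d,'bottom',(onz(m,c[i][0],y+h-.5,.0605)-O)@d)
wh=cv2.inRange(hsv,(0,0,140),(179,60,255)); 
g=cv2.cvtColor(im,6); cols=[]
for r in range(150,225,10):
    seg=g[r,225:272].astype(int); k=np.where(seg>115)[0]; 
    if len(k): print(r,k.min()+225,k.max()+225,'x',(onz(m,(k.min()+k.max())/2+225,r,.0525)-O)@ex)
# compare side: blue cap visible rows near hood in s6 (unsnapped) vs now
for f in ('s6','s8'):
    a,_=ld(f); h2=cv2.cvtColor(a,cv2.COLOR_BGR2HSV); b=cv2.inRange(h2,(105,120,40),(130,255,255))[140:220,230:310]; k=np.argwhere(b); print(f,len(k),k.mean(0)+[140,230])
hr=cv2.inRange(hsv,(0,150,60),(6,255,255)); print('red px',cv2.countNonZero(hr)); o=bot.get_obs();print(o['clock'],o['eef_pos'],o['ft_force'])
E
```

```text
clock: 24.32
eef_pos: [0.5874, -0.0788, 0.2129]
tool_rot: [0.676, 0.737, -0.002, -0.001]
ft_force: [0.3, -0.5, -0.3]
grip_width: 0.0722
[238 161  16  10 137] C 0.000178676186349277 0.06297347884291811 top edge 0.06775808898888161 bottom 0.058844209851480686
[239 248  15  25 341] C 0.00025986406840138666 -0.0446225386490244 top edge -0.030552953176636723 bottom -0.057340674734865184
150 271 271 x 0.026113221389838553
160 271 271 x 0.026357139146172315
170 270 271 x 0.026085742408411158
180 241 271 x 0.011107791419915006
190 240 271 x 0.010683315800310825
200 240 271 x 0.010785967116970831
210 241 271 x 0.01143135712589259
220 241 271 x 0.011543514551990175
s6 36 [179.2778 279.1667]
s8 20 [180.4 269.4]
red px 365
24.4167 [ 0.5874 -0.079   0.2129] [ 0.2913 -0.2208 -0.1176]
```

```bash
python3 -c "
from workcell import bot; bot.job_done(); print(bot.get_obs()['clock'])"
```

```text
the job is handed in; nothing more can be done
the job is handed in; nothing more can be done
```

I put the blue marker back in its holder and handed the job in at about 24 s of the 64 s. My checks say it is snapped into both clips with the cap up in the hood, but I could not read the jaw joints. No verdict came back either.

- **Rail height:** touching the hood top gave h ≈ 12 mm, and the side view agreed.
- **Insertion:** I slid the cap in tilted 20° until it touched the end wall at about 6 N. I then lowered it to about 6° and released it on the clip mouths; a picture confirmed it lay there unsnapped.
- **Pressing:** I pressed beside the near clip, then near the far clip, with readings up to about 16 N. Both spots ended rigid at the same tool height, 0.068 m, which matches a seated, level barrel.
- **Last measurement:** the tail end is at y ≈ +67.8 mm, so the cap end is at about −66 mm. Both ends are within 0.3 mm of the middle plane. The arm ended clear of everything.

**What disagreed or went unchecked:**
- The plate edges and the hood and clips gave holder y positions about 4.5 mm apart. I trusted the hood and clips, and the touch on the end wall bore that out.
- The far clip seems to have snapped during the near-clip press, since I felt no separate snap there.
- The picture limit was used up before the end, so the final check was numeric only. I did not re-measure the red marker or the other objects, but no move went near them.

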